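# Restock the knob tray

### The arm

A 6-joint arm with a two-finger parallel gripper is mounted at the origin on a cart in front of the work surface, level with it; the furniture and walls round the work are solid. World frame = base frame: x ahead of the robot, y to its left, z up, the work surface at z = 0. Lengths are in m, angles in rad, forces in N, time in s.
With the tool pointing down it reaches from about 0.25 to 0.775 m from the base axis. Payload 4 kg.
Tool frame: the origin (TCP) lies on the centre line of the jaws, within the pads' length; the fingertips stand robot.tips_ahead ahead of it and the grasp point (between the pads) lies 8 mm behind it (robot.tips_ahead is the distance from the TCP to the fingertips, in m); z points along the fingers, y is the line along which they close (so a half turn about z gives the same grasp; the last joint's range is limited). The gripper opens to 94 mm and grips with 3 to 60 N. Pads are 16 mm wide; open, the fingers measure 119 mm over their backs; the gripper's body (75 mm by 177 mm) begins 78 mm behind the grasp point.
Start: joints at [-1.234, 0.087, 1.371, -0, 1.684, -0.103], TCP at [0.234, -0.498, 0.217] pointing down, gripper open.
Joint ranges: [-3.1, 3.1], [-0.76, 2.03], [0.27, 2.55], [-1.08, 4.22], [0.17, 2.65], [-2.57, 2.57]. Speed limits (rad/s): [2.79, 2.79, 3.14, 3.14, 3.14, 3.14].

### API

Orientations are given as [roll, pitch, yaw] about the fixed x, y, z axes, in that order (R = Rz(yaw) Ry(pitch) Rx(roll)).
In Python, from bench import robot, snapshot, close_job, spotter gives the robot as it stands. The module is installed in compiled form; this text tells all that it offers.
- The arm moves only by the tool servo_tool, never from a script. Its argument "commands" is one flat list of numbers, 7 for each row, row after row: the shift along the tool's x, y, z in m, then the turn, a rotation vector about the tool's x, y, z in degrees, then the finger opening in m, from 0 to 0.094. In form: [x, y, z, ax, ay, az, grip, x, y, z, ax, ay, az, grip, ...]. A call has 1 to 10 rows; each row is the pose to reach, as a shift and turn from the pose commanded when the call began, along the tool's axes at that moment; what a row does not reach only later rows make up. A row lasts 1/8 s, in which the tool goes at most 62.5 mm and 10.7 degrees, less where a joint would pass 70% of its speed; a pose out of reach is approached as far as the arm can. A call with a gripper value outside its range is refused whole. The fingers move at their own pace and stop on an object; the grip force is fixed at half the most. Time passes only in rows, so rows that repeat a pose let the fingers close. It gives the time, the measured TCP pose, the force, the opening and the grip force at its end, in the units of the state.
- robot.get_obs(): the state, without advancing time (a new reading comes with each control period).
- snapshot(name): name is "scene" or "top" or "wrist"; returns a dict with "img" (400x640x3 uint8, blue, green, red), "camera_matrix" (3x3 intrinsics, pixels), "extrinsics" (4x4, takes a point from camera to world coordinates); the wrist camera has in their place "hand_eye" (4x4, takes a point from camera to tool coordinates, whose origin is the TCP and whose axes are the flange's). Camera axes: x right, y down, z forward; pixel columns grow to the right and rows downward; lengths in m; the calibration is good to about 2 mm. A picture is of the moment at which its call begins: read the wrist's pose just before it. There is no depth.
- close_job(): hands the job in; it is judged then, once.
Trained networks look in a picture, given as the dict that the camera call returned (one of the last four; its "shot" number tells which), for a name from the list of things; names that differ only in an ending like _2 or _b are one class to them, and where a whole thing is asked for, a point or a joint stands for the part that bears it (a point fixed in the world has none). Each returns a list of dicts, best first, with "conf" (0 to 1); they miss things now and then, are a little off and sometimes report something else, mostly with a low value. They report only what shows in the picture. A call takes as long as a camera call. They do not tell look-alikes from the thing itself.
- spotter.trace(name, picture): "region" (400x640 bool, what is visible of it) and "box" ([left, top, width, height] in pixels, round what is visible of it).
The state is a dict: "time": time; "joint_positions": joint angles; "qvel": joint speeds; "joint_torque": joint torques, N m; "tool_pos": TCP position; "ee_rot": TCP orientation; "wrist_force": force on the tool from outside, world axes, zero at the start; "wrist_torque": the same for the moment, N m; "width": finger opening in m; "finger_force": force on a finger pad.
Only numpy, scipy, OpenCV 4.12 (cv2) and the standard library are available. Lean on these libraries where they do the work, as an engineer would, in place of code of your own. Each camera call takes 0.05 s, during which the arm holds its last target. There are 200 camera calls.

### The job

The blue tray is for cabinet knobs only: first take the stray tape measure out of it and put it in the grey tray with the marking tools. Then pick up the yellow cup and pour all six knobs from it into the blue tray, and stand the empty cup upright back on its round black mat, leaving the tin, can and bottle behind the trays undisturbed.

Things in the scene. Friction and masses are not known exactly. Their poses are not given: they have to be found in the camera images.
- knob_tray: The blue tray: an open rectangular tray, 200 (its x) by 160 (its y) mm outside, 60 mm high, walls and floor 4 mm thick, a small label holder on its -x end wall; fixed to the table. Origin: centre of its underside; z up. The tape measure lies astray in it; the knobs belong here.
- tool_tray: The grey tray: same shape, size and origin as the blue one, fixed. A marker and a pencil lie fixed in it, parallel to its y axis, at about x = +78 and +58 mm (up to 17 mm high); the rest is empty. Blue and grey trays change sides (left, right of the robot) between starts.
- stray_tape: The yellow and black tape measure, standing in the blue tray at the start: 36 (its x) by 87 (its y) by 64 mm (z), one rigid piece of about 0.2 to 0.35 kg; grasp it across the 36 mm. Origin: centre of its underside; z up.
- cup: The yellow open round cup, loose: 95 mm high, outer diameter 60 mm at the foot and 68 mm at the rim, wall 3 mm, floor 4 mm, 0.1 kg empty. At the start it stands on the mat with six knobs in it. Origin: centre of its underside; z along its axis to the mouth.
- cup_rim (a point): Centre of the cup's mouth, 95 mm above its foot.
- mat: The black round rubber mat, 112 mm in diameter, 4 mm thick, fixed on the table between the trays, in front of the grey cabinet. Origin: centre of its underside; z up.
- green_tin: A closed green tin, 77 mm across, 127 mm high; bystander behind the left tray. Origin: centre of its underside.
- yellow_can: A yellow aerosol can with a white cap, 65 mm across, 204 mm high; bystander behind the right tray. Origin: centre of its underside.
- black_bottle: A black bottle with a yellow cap, 66 mm across, 151 mm high; bystander behind the right tray. Origin: centre of its underside.
- knob_0: One of six alike silvery cabinet knobs, a ball on a foot, 25 mm across and 29 mm high, 20 g, in the cup at the start. Origin: centre of its foot; z along its axis.
- knob_1: As knob_0.
- knob_2: As knob_0.
- knob_3: As knob_0.
- knob_4: As knob_0.
- knob_5: As knob_0.
There are look-alikes about, which are no part of the job. There is more than one size of the cup; the one meant has the size given above.

How it is judged:
By the outcome, as a careful person would: the job done as asked, in the order asked, and still so for the second after the job is handed in, with the robot touching nothing.
It also fails if it takes over 72 s, if anything falls off the work surface, if the arm or the gripper's body presses on something with over 40 N, if the wrist force passes 120 N, or if a joint passes its speed limit or range.

## Working session

There is one attempt and no reset: what is moved stays moved. The work goes in short steps, Python scripts to look and compute and a tool call to move; the robot and the scene stay as the last step left them, time stands still between calls to the robot, and variables do not carry over. Pictures are saved under pics/ and viewed, at most 12 in all, crops included, and the job is handed in when it is done.

Besides the shell and the picture viewer there is one more tool, called after "Call:" by a JSON object that holds its "api" and its "payload". servo_tool: Moves the arm, as the interface text tells. Its arguments: {"type":"object","properties":{"commands":{"type":"array","items":{"type":"number"}}},"required":["commands"]}

```bash
mkdir -p pics
python3 - <<'E'
from bench import robot, snapshot, spotter
import cv2,numpy as np,pickle
o=robot.get_obs();print(o['time'],o['tool_pos'],o['ee_rot'],o['width'],robot.tips_ahead)
ims=[]
for c in('scene','top'):
    s=snapshot(c);pickle.dump(s,open(c+'.pkl','wb'));cv2.imwrite(f'pics/{c}.png',s['img'])
    print(c,s['camera_matrix'].tolist(),np.round(s['extrinsics'],4).tolist())
    for n in('knob_tray','tool_tray','stray_tape','cup','mat','green_tin','yellow_can','black_bottle','knob_0'):
        print(n,[(np.round(d['box']).tolist(),round(d['conf'],2)) for d in spotter.trace(n,s)])
E
```

```text
0.0 [ 0.23398384 -0.49715932  0.21530277] [-3.13938455e+00 -1.96660139e-04  4.39841544e-01] 0.09402638889857264 0.011
scene [[387.8788680815562, 0.0, 317.81421535059826], [0.0, 387.8788680815562, 200.9248165215611], [0.0, 0.0, 1.0]] [[-0.8276, -0.3504, 0.4386, 0.1645], [-0.5611, 0.5379, -0.6291, 0.6766], [-0.0155, -0.7668, -0.6418, 0.7565], [0.0, 0.0, 0.0, 1.0]]
knob_tray [([224.0, 254.0, 120.0, 112.0], 0.84)]
tool_tray [([350.0, 150.0, 84.0, 65.0], 0.96)]
stray_tape [([263.0, 298.0, 37.0, 38.0], 0.9)]
cup [([333.0, 216.0, 25.0, 46.0], 0.91), ([319.0, 116.0, 28.0, 16.0], 0.89), ([358.0, 205.0, 21.0, 28.0], 0.87)]
mat [([322.0, 242.0, 45.0, 26.0], 0.78)]
green_tin [([228.0, 213.0, 38.0, 60.0], 0.63)]
yellow_can []
black_bottle [([341.0, 129.0, 15.0, 46.0], 0.53)]
knob_0 [([342.0, 132.0, 15.0, 38.0], 0.32)]
top [[450.03343415355005, 0.0, 312.52183364147373], [0.0, 450.03343415355005, 201.97324912339505], [0.0, 0.0, 1.0]] [[-0.0157, -0.9962, 0.0856, 0.515], [-0.9999, 0.016, 0.0027, 0.0149], [-0.0041, -0.0855, -0.9963, 1.1776], [0.0, 0.0, 0.0, 1.0]]
knob_tray [([158.0, 191.0, 82.0, 91.0], 0.75)]
tool_tray [([374.0, 186.0, 77.0, 94.0], 0.96)]
stray_tape [([178.0, 236.0, 40.0, 18.0], 0.69), ([350.0, 140.0, 38.0, 42.0], 0.27)]
cup [([326.0, 236.0, 20.0, 20.0], 0.71), ([418.0, 105.0, 55.0, 44.0], 0.68), ([349.0, 141.0, 38.0, 39.0], 0.64)]
mat [([272.0, 223.0, 41.0, 43.0], 0.57)]
green_tin [([205.0, 154.0, 42.0, 39.0], 0.6)]
yellow_can [([349.0, 142.0, 36.0, 40.0], 0.74)]
black_bottle []
knob_0 [([292.0, 240.0, 7.0, 9.0], 0.64), ([285.0, 235.0, 10.0, 11.0], 0.51)]
```

View pics/scene.png

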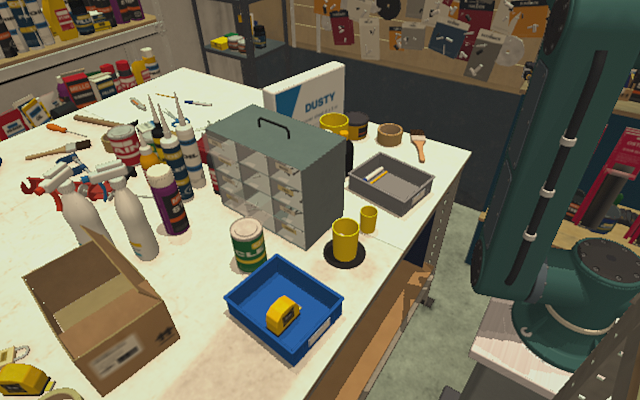

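View pics/top.png

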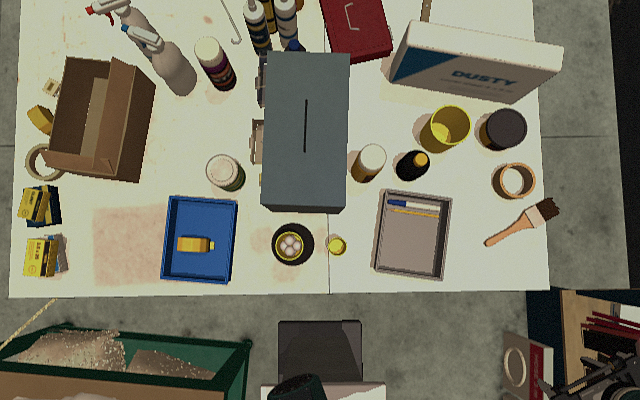

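The top view shows the tape in the blue tray at (194,244). The cup candidates there are:
- (291,244), the yellow cup on the black mat, with knobs in it
- (336,245), a small one
- (445,128), a big one

I choose the one on the mat. The only tape in a tray is the one at (194,244); the other tape-like things at far left, (40,120) to (45,255), are look-alikes.

```bash
cat > h.py <<'E'
import cv2,numpy as np,pickle
from scipy.spatial.transform import Rotation as Ro
def px2w(s,uv,z,E=None):
    E=s['extrinsics'] if E is None else E
    uv=np.atleast_2d(uv).astype(float);K=s['camera_matrix']
    d=np.c_[uv,np.ones(len(uv))]@np.linalg.inv(K).T@E[:3,:3].T
    return E[:3,3]+d*((z-E[2,3])/d[:,2])[:,None]
def w2px(s,p,E=None):
    E=s['extrinsics'] if E is None else E
    c=(np.atleast_2d(p)-E[:3,3])@E[:3,:3];q=c@s['camera_matrix'].T
    return q[:,:2]/q[:,2:]
E
python3 - <<'E'
from h import *
from bench import snapshot,spotter
s=snapshot('top')
def reg(n,i=0):
    return spotter.trace(n,s)[i]['region'].astype(np.uint8)
for n,z in(('knob_tray',.06),('tool_tray',.06),('stray_tape',.064)):
    r=reg(n)
    c=max(cv2.findContours(r,0,2)[0],key=cv2.contourArea)
    w=px2w(s,c.reshape(-1,2),z)[:,:2].astype(np.float32)
    print(n,cv2.minAreaRect(w*1000))
for n,z in(('cup',.099),('mat',.004),('green_tin',.127),('yellow_can',.204)):
  for d in spotter.trace(n,s):
    b=d['box'];print(n,px2w(s,[b[0]+b[2]/2,b[1]+b[3]/2],z)[0].round(3),(b[2]*(1.178-z)/450))
h=s['img'][200:290,150:350]
hs=cv2.inRange(cv2.cvtColor(s['img'],cv2.COLOR_BGR2HSV),(18,110,60),(35,255,255))
m=np.zeros_like(hs);m[225:270,268:316]=hs[225:270,268:316];ys,xs=np.nonzero(m);print('cup yellow',xs.min(),xs.max(),ys.min(),ys.max())
print('cabinet z?',px2w(s,[[262,208],[346,208]],.2).round(3),px2w(s,[[318,296]],0))
cv2.imwrite('pics/crop.png',cv2.resize(h,None,fx=4,fy=4,interpolation=cv2.INTER_CUBIC))
E
```

```text
knob_tray ((522.7173461914062, 300.92626953125), (174.49217224121094, 210.33348083496094), 84.21086883544922)
tool_tray ((528.0504760742188, -228.93447875976562), (177.49473571777344, 212.0938720703125), 80.80744934082031)
stray_tape ((511.863037109375, 308.083984375), (92.0047607421875, 35.348758697509766), 85.55628204345703)
cup [0.5   0.076 0.099] 0.06090355555555555
cup [ 0.501 -0.044  0.099] 0.041002000000000004
cup [ 0.783 -0.313  0.099] 0.12468444444444443
mat [0.501 0.075 0.004] 0.10722533333333333
green_tin [0.68  0.217 0.127] 0.09715911111111111
yellow_can [ 0.685 -0.106  0.204] 0.08138311111111111
yellow_can [0.664 0.204 0.204] 0.08874222222222222
cup yellow 275 303 231 260
cabinet z? [[ 0.588  0.128  0.2  ]
 [ 0.585 -0.055  0.2  ]] [[0.37243376 0.00775521 0.        ]]
```

View pics/crop.png

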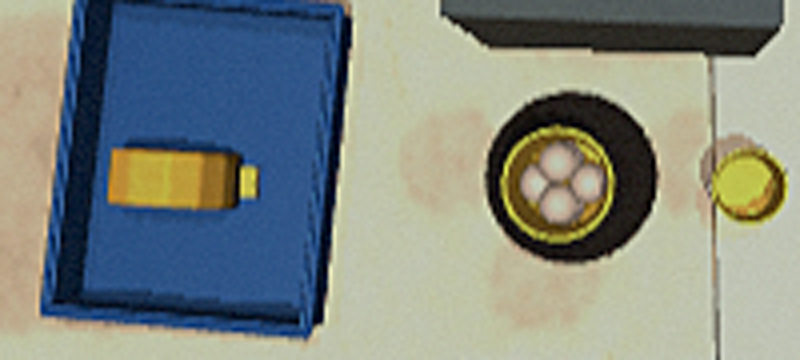

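The crop shows the cup rim centred at crop (558,183), about 67 mm across, with four ball knobs visible in it. That matches the size given, so it is the right cup. The tape lies at crop (175,180).

```bash
cat >> h.py <<'E'
def rel(pos,rpy_deg,base=None):
    from bench import robot
    o=robot.get_obs()
    p,R=(o['tool_pos'],Ro.from_euler('xyz',o['ee_rot'])) if base is None else (base[0],Ro.from_euler('xyz',base[1],degrees=True))
    return (R.inv().apply(np.array(pos)-p)).round(4),(R.inv()*Ro.from_euler('xyz',rpy_deg,degrees=True)).as_rotvec(degrees=True).round(1)
E
python3 - <<'E'
from h import *
s=pickle.load(open('top.pkl','rb'))
print('cup',px2w(s,[289.3,245.6],.099)[0],'mat',px2w(s,[292.5,244.2],.004)[0])
print('tape body px ends',px2w(s,[[177.5,244.5],[210,244.8]],.06))
print(rel([.512,.310,.2],[180,0,88]))
E
```

```text
cup [0.50402088 0.07483532 0.099     ] mat [0.50654577 0.07176617 0.004     ]
tape body px ends [[0.510678   0.35375358 0.06      ]
 [0.50867475 0.27323397 0.06      ]]
(array([ 0.5953, -0.6126,  0.0165]), array([  0. ,   0. , -62.8]))
```

Call:
{"api": "servo_tool", "payload": {"commands": [0.595, -0.613, 0.015, 0, 0, -63, 0.094, 0.595, -0.613, 0.015, 0, 0, -63, 0.094, 0.595, -0.613, 0.015, 0, 0, -63, 0.094, 0.595, -0.613, 0.015, 0, 0, -63, 0.094, 0.595, -0.613, 0.015, 0, 0, -63, 0.094, 0.595, -0.613, 0.015, 0, 0, -63, 0.094, 0.595, -0.613, 0.015, 0, 0, -63, 0.094, 0.595, -0.613, 0.015, 0, 0, -63, 0.094, 0.595, -0.613, 0.015, 0, 0, -63, 0.094, 0.595, -0.613, 0.015, 0, 0, -63, 0.094]}}

```text
time: 2.65
tool_pos: [0.4375, 0.0955, 0.2059]
ee_rot: [3.14, 0.0, 1.54]
wrist_force: [0.5, -1.2, 0.4]
width: 0.094
finger_force: 0.0
```

Run:
```python
from h import *
print(rel([.510,.310,.2],[180,0,88]))
from bench import robot
o=robot.get_obs();print(o['time'],o['tool_pos'],o['ee_rot'],o['joint_positions'])
```

```text
(array([0.2167, 0.0658, 0.0059]), array([0.1, 0. , 0.2]))
2.65 [0.43748906 0.09545669 0.20589022] [3.13997782e+00 3.20776022e-04 1.53958414e+00] [ 8.84763853e-02 -1.42012165e-01  1.61528255e+00 -5.13660073e-04
  1.66675728e+00  1.19638696e-01]
```

Call:
{"api": "servo_tool", "payload": {"commands": [0.215, 0.067, 0.03, 0, 0, 0, 0.094, 0.215, 0.067, 0.03, 0, 0, 0, 0.094, 0.215, 0.067, 0.03, 0, 0, 0, 0.094, 0.215, 0.067, 0.03, 0, 0, 0, 0.094, 0.215, 0.067, 0.03, 0, 0, 0, 0.094]}}

```text
time: 3.28
tool_pos: [0.5105, 0.3082, 0.1737]
ee_rot: [-3.139, 0.001, 1.543]
wrist_force: [-1.1, 0.7, -0.2]
width: 0.094
finger_force: 0.0
```

Run:
```python
from h import *
from bench import robot,snapshot,spotter
o=robot.get_obs();s=snapshot('wrist')
print(o['time'],o['tool_pos'],o['ee_rot'],o['joint_positions'],s['hand_eye'].round(4).tolist())
T=np.eye(4);T[:3,:3]=Ro.from_euler('xyz',o['ee_rot']).as_matrix();T[:3,3]=o['tool_pos'];E=T@s['hand_eye']
s['E']=E;pickle.dump(s,open('w1.pkl','wb'))
for d in spotter.trace('stray_tape',s)[:2]:
    r=d['region'].astype(np.uint8);c=max(cv2.findContours(r,0,2)[0],key=cv2.contourArea)
    print(d['conf'],cv2.minAreaRect(px2w(s,c.reshape(-1,2),.064,E)[:,:2].astype(np.float32)*1000))
cv2.imwrite('pics/w1.png',s['img'])
```

```text
3.275 [0.51045316 0.30823725 0.17367744] [-3.13912855e+00  1.08731651e-03  1.54282121e+00] [4.48090632e-01 2.03698825e-01 1.32386638e+00 1.63026985e-04
 1.61671586e+00 4.76074352e-01] [[-0.0002, -0.9582, -0.286, 0.0839], [1.0, -0.0, -0.0007, -0.0009], [0.0007, -0.286, 0.9582, -0.168], [0.0, 0.0, 0.0, 1.0]]
0.94 ((510.8577575683594, 330.71820068359375), (73.421630859375, 35.246891021728516), 85.427978515625)
```

View pics/w1.png

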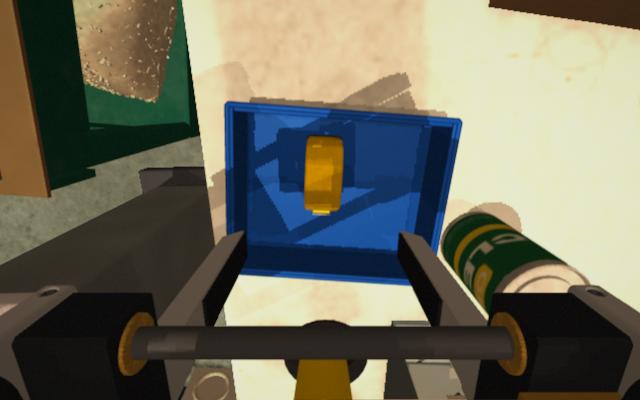

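The wrist view shows the tape at (323,175), upright in the blue tray, its long axis about −4.5° off world y. Descending to grasp.

Call:
{"api": "servo_tool", "payload": {"commands": [0.008, 0, 0.06, 0, 0, 3, 0.094, 0.008, 0, 0.12, 0, 0, 3, 0.094, 0.008, 0, 0.146, 0, 0, 3, 0.094, 0.008, 0, 0.146, 0, 0, 3, 0.094, 0.008, 0, 0.146, 0, 0, 3, 0.02, 0.008, 0, 0.146, 0, 0, 3, 0.02, 0.008, 0, 0.146, 0, 0, 3, 0.02, 0.008, 0, 0.146, 0, 0, 3, 0.02]}}

```text
time: 4.38
tool_pos: [0.5114, 0.3144, 0.0303]
ee_rot: [3.14, -0.001, 1.487]
wrist_force: [-0.1, 0.9, -0.4]
width: 0.0572
finger_force: 0.0
```

Call:
{"api": "servo_tool", "payload": {"commands": [0, 0, 0, 0, 0, 0, 0.02, 0, 0, 0, 0, 0, 0, 0.02, 0, 0, 0, 0, 0, 0, 0.02, 0, 0, 0, 0, 0, 0, 0.02, 0, 0, -0.04, 0, 0, 0, 0.02, 0, 0, -0.09, 0, 0, 0, 0.02, 0, 0, -0.15, 0, 0, 0, 0.02, 0, 0, -0.17, 0, 0, 0, 0.02]}}

```text
time: 5.38
tool_pos: [0.5125, 0.3149, 0.2042]
ee_rot: [3.135, -0.004, 1.487]
wrist_force: [-0.1, 0.0, -2.7]
width: 0.034
finger_force: 29.9
```

Run:
```python
from h import *
from bench import robot
o=robot.get_obs();print(o['time'],o['tool_pos'],o['ee_rot'],o['joint_positions'],o['finger_force'])
# grey tray yaw from top: 80.8 -> -9.2deg ; long tape axis along tray y
yaw=85-4.7
t=np.radians(-9.2);c=np.array([.528,-.229]);off=np.array([-.015,0])
p=c+np.array([[np.cos(t),-np.sin(t)],[np.sin(t),np.cos(t)]])@off
print(p,rel([*p,.2],[180,0,yaw]))
s=pickle.load(open('top.pkl','rb'))
print('grey corners px',px2w(s,[[388,191],[452,196],[446,280],[374,273]],.06))
```

```text
5.375 [0.51253739 0.31487634 0.20420506] [ 3.13522477 -0.00364402  1.48703794] [ 4.56756783e-01  1.99273687e-01  1.26873104e+00 -1.52970575e-04
  1.66625270e+00  5.40511638e-01] 29.94209848344326
[ 0.51319296 -0.22660178] (array([-0.5395,  0.0459,  0.0025]), array([ 0.4, -0.2,  4.9]))
grey corners px [[ 0.63540657 -0.17090986  0.06      ]
 [ 0.62029903 -0.3299032   0.06      ]
 [ 0.41360388 -0.30646808  0.06      ]
 [ 0.43332855 -0.13043413  0.06      ]]
```

Call:
{"api": "servo_tool", "payload": {"commands": [-0.06, -0.03, 0, 0, 0, 0, 0.02, -0.12, -0.055, 0, 0, 0, 0, 0.02, -0.18, -0.06, 0, 0, 0, 0, 0.02, -0.24, -0.06, 0, 0, 0, 0, 0.02, -0.3, -0.06, 0, 0, 0, 0, 0.02, -0.36, -0.05, 0, 0, 0, 4, 0.02, -0.42, -0.02, 0, 0, 0, 4, 0.02, -0.48, 0.02, 0, 0, 0, 4, 0.02, -0.545, 0.041, 0, 0, 0, 4, 0.02, -0.545, 0.041, 0, 0, 0, 4, 0.02]}}

```text
time: 6.62
tool_pos: [0.506, -0.2355, 0.1976]
ee_rot: [-3.139, -0.0, 1.413]
wrist_force: [-0.4, 1.7, -2.5]
width: 0.0336
finger_force: 29.9
```

Run:
```python
from h import *
from bench import robot,snapshot
o=robot.get_obs();s=snapshot('wrist')
T=np.eye(4);T[:3,:3]=Ro.from_euler('xyz',o['ee_rot']).as_matrix();T[:3,3]=o['tool_pos'];E=T@s['hand_eye']
s['E']=E;pickle.dump(s,open('w2.pkl','wb'))
print(o['time'],o['tool_pos'],o['ee_rot'],o['joint_positions'])
cv2.imwrite('pics/w2.png',s['img'])
```

```text
6.625 [ 0.50599057 -0.23548691  0.19763854] [-3.13884047e+00 -1.79423651e-04  1.41345447e+00] [-5.36652674e-01  1.11657929e-01  1.38130191e+00 -8.55174974e-04
  1.65125578e+00 -3.79378683e-01]
```

View pics/w2.png

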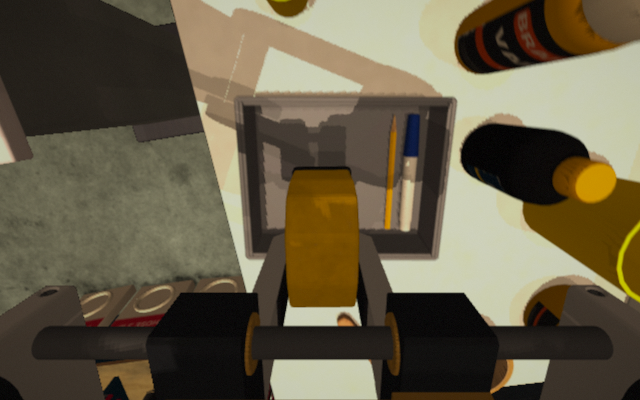

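Run:
```python
from h import *
s=pickle.load(open('w2.pkl','rb'))
w=px2w(s,[[237,97],[457,98],[437,258],[246,257]],.06,s['E']);print(w.round(3),w.mean(0))
print('cap',px2w(s,[585,180],.151,s['E']),px2w(s,[462,165],.05,s['E']))
t=pickle.load(open('top.pkl','rb'));print('cap top',px2w(t,[421,158],.151))
print('pencil',px2w(s,[391,170],.01,s['E']))
```

```text
[[ 0.441 -0.134  0.06 ]
 [ 0.642 -0.167  0.06 ]
 [ 0.615 -0.328  0.06 ]
 [ 0.412 -0.295  0.06 ]] [ 0.52747242 -0.23107369  0.06      ]
cap [[ 0.69149463 -0.23155124  0.151     ]] [[ 0.64867877 -0.23321574  0.05      ]]
cap top [[ 0.70089932 -0.23414188  0.151     ]]
pencil [[ 0.58448362 -0.23654228  0.01      ]]
```

The tape is held over the empty part of the grey tray, at (320,200). The pencil at x≈390 and the marker at x≈410 are clear of it. Lowering.

Call:
{"api": "servo_tool", "payload": {"commands": [0, 0, 0.06, 0, 0, 0, 0.02, 0, 0, 0.12, 0, 0, 0, 0.02, 0, 0, 0.15, 0, 0, 0, 0.02, 0, 0, 0.165, 0, 0, 0, 0.02, 0, 0, 0.166, 0, 0, 0, 0.02, 0, 0, 0.166, 0, 0, 0, 0.065, 0, 0, 0.166, 0, 0, 0, 0.065, 0, 0, 0.166, 0, 0, 0, 0.065, 0, 0, 0.166, 0, 0, 0, 0.065, 0, 0, 0.166, 0, 0, 0, 0.065]}}

```text
time: 7.92
tool_pos: [0.5063, -0.2325, 0.0337]
ee_rot: [3.141, 0.0, 1.417]
wrist_force: [0.3, 1.0, 0.2]
width: 0.0651
finger_force: 0.0
```

Call:
{"api": "servo_tool", "payload": {"commands": [0, 0, -0.06, 0, 0, 0, 0.065, 0, 0, -0.12, 0, 0, 0, 0.065, 0, 0, -0.18, 0, 0, 0, 0.094, 0.04, -0.03, -0.2, 0, 0, 11, 0.094, 0.09, -0.06, -0.2, 0, 0, 22, 0.094, 0.13, -0.09, -0.2, 0, 0, 33, 0.094, 0.17, -0.12, -0.2, 0, 0, 44, 0.094, 0.21, -0.15, -0.2, 0, 0, 55, 0.094, 0.25, -0.17, -0.2, 0, 0, 66, 0.094, 0.28, -0.19, -0.2, 0, 0, 77, 0.094]}}

```text
time: 9.18
tool_pos: [0.3612, 0.0734, 0.2336]
ee_rot: [-3.142, -0.001, 0.127]
wrist_force: [0.6, -0.5, -0.1]
width: 0.0941
finger_force: 0.0
```

Run:
```python
from h import *
from bench import robot,snapshot,spotter
o=robot.get_obs();s=snapshot('top')
print(o['time'],o['tool_pos'],o['ee_rot'],o['joint_positions'])
for d in spotter.trace('stray_tape',s)[:2]:print(d['box'],d['conf'])
cv2.imwrite('pics/top2.png',cv2.resize(s['img'][170:300,230:470],None,fx=3,fy=3))
```

```text
9.175 [0.36123503 0.07342188 0.23361162] [-3.14156293e+00 -7.20069886e-04  1.26873207e-01] [ 4.62841746e-02 -3.30777558e-01  1.71062665e+00  8.92061340e-05
  1.76102822e+00  1.49022418e+00]
[390.7, 232.7, 33.8, 21.5] 0.56
```

View pics/top2.png

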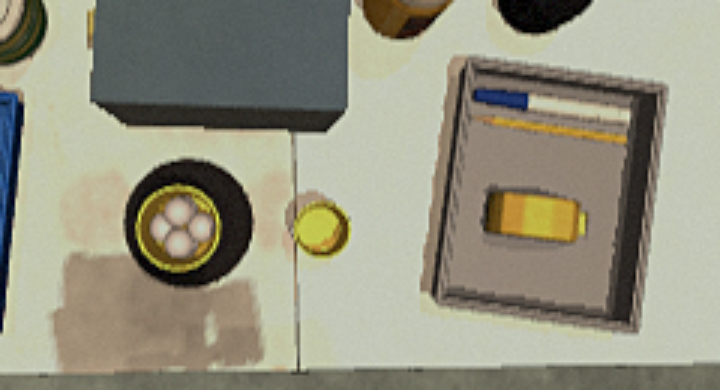

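The grey tray now holds the tape, standing at crop (535,215), clear of the pencil and marker. The cup is unchanged on the mat at (180,228). Next I tilt the tool forward for a side grasp of the cup.

Call:
{"api": "servo_tool", "payload": {"commands": [0.02, 0, 0, 0, 10, 3, 0.094, 0.04, 0, 0, 0, 20, 4, 0.094, 0.05, 0, 0, 0, 30, 4, 0.094, 0.05, 0, 0, 0, 40, 4, 0.094, 0.05, 0, 0, 0, 50, 4, 0.094, 0.05, 0, 0, 0, 50, 4, 0.094]}}

```text
time: 10.02
tool_pos: [0.4488, 0.0927, 0.2267]
ee_rot: [-3.113, -0.841, 0.043]
wrist_force: [0.0, 0.5, 0.4]
width: 0.0939
finger_force: 0.0
```

Run:
```python
from h import *
from bench import robot
from scipy.optimize import least_squares
o=robot.get_obs();print(o['time'],o['tool_pos'],np.degrees(o['ee_rot']),o['joint_positions'])
D=[([-1.234,.087,1.371,0,1.684,-.103],[.234,-.498,.217]),([.0885,-.142,1.6153,0,1.6668,.12],[.4375,.0955,.2059]),
([.4481,.2037,1.3239,0,1.6167,.476],[.5105,.3082,.1737]),([.4568,.1993,1.2687,0,1.6663,.54],[.5125,.3149,.2042]),
([-.5367,.1117,1.3813,0,1.6513,-.379],[.506,-.2355,.1976]),([.0463,-.3308,1.7106,0,1.761,1.49],[.3612,.0734,.2336]),
(o['joint_positions'],o['tool_pos'])]
def f(p,res=True):
    out=[]
    for q,t in D:
        a,b,c=q[1],q[1]+q[2],q[1]+q[2]+q[4]
        r=np.sqrt(t[0]**2+t[1]**2-p[6]**2)
        out+=[p[0]+p[1]*np.sin(a)+p[2]*np.sin(b)+p[3]*np.sin(c)+0*p[4]-r, p[5]+p[1]*np.cos(a)+p[2]*np.cos(b)+p[3]*np.cos(c)-t[2]]
        out+=[np.hypot(*t[:2])*np.sin(np.arctan2(t[1],t[0])-q[0])-p[6]]
    return np.array(out)
s=least_squares(f,[0,.4,.4,.25,0,.2,.057]);print(s.x.round(4),np.abs(s.fun).max())
```

```text
10.025 [0.44876548 0.09269    0.22670731] [-178.36827364  -48.16547522    2.47022562] [ 0.07798727 -0.7549159   2.17884265  0.00323981  0.87666219  1.59198132]
[ 0.009   0.4303  0.5018  0.3275 -1.9282  0.0586  0.0566] 0.003780126580022136
```

```bash
cat > kin.py <<'E'
from h import *
from scipy.optimize import least_squares
P=[.009,.4303,.5018,.3275,.0586,.0566]
lo=np.array([-3.1,-.76,.27,-1.08,.17,-2.57])+.03;hi=np.array([3.1,2.03,2.55,4.22,2.65,2.57])-.03
def fk(q):
    a,f=q[1],q[1]+q[2]
    R=Ro.from_euler('ZYZYZ',[q[0],f,q[3],q[4],q[5]+np.pi/2])
    w=np.array([P[0]+P[1]*np.sin(a)+P[2]*np.sin(f),P[5],P[4]+P[1]*np.cos(a)+P[2]*np.cos(f)])
    return Ro.from_euler('z',q[0]).apply(w)+P[3]*R.as_matrix()[:,2],R
def solve(fun,q0):
    s=least_squares(fun,np.clip(q0,lo+.01,hi-.01),bounds=(lo,hi));return s.x,s
def ikpose(p,R,q0):
    def g(q):
        a,b=fk(q);return np.r_[(a-p)*5,(b*R.inv()).as_rotvec()]
    return solve(g,q0)
E
python3 - <<'E'
from kin import *
p,R=fk([.07799,-.7549,2.1788,.00324,.87666,1.592]);print(p,R.as_euler('xyz',degrees=True))
q0=[.03,-.5,2.2,0,.7,1.57]
cup=np.array([.504,.075])
for el in (15,20,25,30,35,40,45):
    e=np.radians(el);z=np.array([np.cos(e),0,-np.sin(e)]);y=np.array([0,-1,0]);R=Ro.from_matrix(np.c_[np.cross(y,z),y,z])
    gp=np.array([*cup,.062]);q,s=ikpose(gp+.008*z,R,q0)
    print(el,s.cost.round(5),q.round(3))
    if s.cost>1e-3: continue
    at=R.inv().apply([0,0,1]); # cup axis in tool
    off=np.array([0,0,-.008])
    best=None
    for q4 in (0,.8,1.57,2.4,3.1,-.8):
      for q6 in(-2,-1,0,1,2):
       for q5 in (.5,1.5):
        for tray in ([.5227,.30],):
          def g(q):
            a,b=fk(q);ax=b.apply(at);m=a+b.apply(off)+ax*.037
            d=m-np.array([*tray,.10])
            return np.r_[d*np.array([8,8,20]),4*max(0,ax[2]+np.cos(np.radians(45))),.1*(q-np.r_[.45,0,1.8,0,.8,0])*np.array([1,.3,.3,1,.3,.3]),5*max(0,-(b.as_matrix()[2,2])*-1-.15)]
          qq,ss=solve(g,[.45,0,1.9,q4,q5,q6])
          a,b=fk(qq);r=(ss.cost,qq,np.degrees(np.arccos(b.apply(at)[2])),b.apply([0,0,1]),b.apply(at),a)
          if best is None or r[0]<best[0]:best=r
    print('  pour',best[0].round(3),best[1].round(2),best[2].round(0),'toolz',best[3].round(2),'axis',best[4].round(2),'tcp',best[5].round(3))
E
```

```text
Traceback (most recent call last):
  File "kin.py", line 7, in fk
    R=Ro.from_euler('ZYZYZ',[q[0],f,q[3],q[4],q[5]+np.pi/2])
  File "scipy/spatial/transform/_rotation.pyx", line 1413, in scipy.spatial.transform._rotation.Rotation.from_euler
ValueError: Expected axis specification to be a non-empty string of upto 3 characters, got ZYZYZ
```

```bash
sed -i "s/R=Ro.from_euler('ZYZYZ',\[q\[0\],f,q\[3\],q\[4\],q\[5\]+np.pi\/2\])/R=Ro.from_euler('ZYZ',[q[0],f,q[3]])*Ro.from_euler('YZ',[q[4],q[5]+np.pi\/2])/" kin.py
cat > plan.py <<'E'
from kin import *
p,R=fk([.07799,-.7549,2.1788,.00324,.87666,1.592]);print(p,R.as_euler('xyz',degrees=True))
q0=[.03,-.5,2.2,0,.7,1.57]
cup=np.array([.504,.075])
for el in (20,30,35,40,45):
    e=np.radians(el);z=np.array([np.cos(e),0,-np.sin(e)]);y=np.array([0,-1,0]);R=Ro.from_matrix(np.c_[np.cross(y,z),y,z])
    gp=np.array([*cup,.062]);q,s=ikpose(gp+.008*z,R,q0)
    print(el,s.cost.round(5),q.round(3))
    if s.cost>1e-3: continue
    at=R.inv().apply([0,0,1]);off=np.array([0,0,-.008]);best=None
    for q4 in (0,1.,2.4,-.8):
      for q6 in(-2,0,1.5):
       for q5 in (.5,1.5):
          def g(q):
            a,b=fk(q);ax=b.apply(at);m=a+b.apply(off)+ax*.037
            d=m-np.array([.5227,.30,.10])
            return np.r_[d*np.array([8,8,20]),4*max(0,ax[2]+np.cos(np.radians(45))),.1*(q-np.r_[.45,0,1.8,0,.8,0])*np.array([1,.3,.3,1,.3,.3]),5*max(0,b.as_matrix()[2,2]-.1)]
          qq,ss=solve(g,[.45,0,1.9,q4,q5,q6])
          a,b=fk(qq);r=(ss.cost,qq,np.degrees(np.arccos(b.apply(at)[2])),b.apply([0,0,1]),b.apply(at),a)
          if best is None or r[0]<best[0]:best=r
    print('  pour',best[0].round(3),best[1].round(2),best[2].round(0),'toolz',best[3].round(2),'axis',best[4].round(2),'tcp',best[5].round(3))
E
python3 plan.py
```

```text
[0.44878806 0.09266274 0.22711167] [-178.36697555  -48.16710149    2.46870243]
20 0.01686 [ 0.14  -0.556  2.52  -0.912  0.2    2.54 ]
30 0.00096 [ 0.095 -0.567  2.52  -0.473  0.201  2.086]
  pour 0.005 [ 0.57  1.01  0.71 -0.65  2.62  0.88] 135.0 toolz [-0.61 -0.75 -0.26] axis [ 0.43  0.56 -0.71] tcp [0.501 0.273 0.124]
35 0.0 [ 0.075 -0.569  2.498 -0.24   0.261  1.847]
  pour 0.006 [ 0.6   1.03  0.74 -0.79  2.62  0.78] 135.0 toolz [-0.56 -0.81 -0.18] axis [ 0.39  0.59 -0.71] tcp [0.503 0.271 0.125]
40 0.0 [ 0.07  -0.538  2.435 -0.147  0.377  1.753]
  pour 0.007 [ 0.62  1.04  0.77 -0.91  2.62  0.69] 135.0 toolz [-0.52 -0.85 -0.09] axis [ 0.37  0.61 -0.71] tcp [0.504 0.27  0.125]
45 0.0 [ 0.066 -0.499  2.37  -0.099  0.488  1.705]
  pour 0.008 [ 0.63  1.05  0.81 -1.02  2.62  0.62] 135.0 toolz [-0.48 -0.88 -0.  ] axis [ 0.34  0.62 -0.71] tcp [0.506 0.27  0.126]
```

```bash
cat > plan.py <<'E'
from kin import *
cup=np.array([.504,.075]);res=[]
for hd in (0,20,40,60):
 for el in (35,42,50):
  for sy in (1,-1):
    e,h=np.radians(el),np.radians(hd);z=np.array([np.cos(e)*np.cos(h),np.cos(e)*np.sin(h),-np.sin(e)]);y=sy*np.array([np.sin(h),-np.cos(h),0]);R=Ro.from_matrix(np.c_[np.cross(y,z),y,z])
    gp=np.array([*cup,.064])
    q,s=min((ikpose(gp+.008*z,R,[.03,-.3,2.2,q4,.7,sy*1.57-q4]) for q4 in(0,.8)),key=lambda t:t[1].cost)
    if s.cost>1e-3: continue
    at=R.inv().apply([0,0,1]);off=np.array([0,0,-.008])
    for q4 in (0,.8,1.6,2.5):
      for q6 in(-2,0,2):
          def g(v):
            a,b=fk(v);ax=b.apply(at);m=a+b.apply(off)+ax*.035;tz=b.as_matrix()[:,2];w=a-P[3]*tz
            d=m-np.array([.5227,.30,.11])
            return np.r_[d*np.array([6,6,20]),4*max(0,ax[2]+np.cos(np.radians(50))),.05*(v-q)*np.array([1,.5,.5,1,.5,.5]),8*max(0,tz[2]-.1),8*max(0,.17-w[2]),5*max(0,w[0]-.5),5*max(0,w[1]-.3)]
          qq,ss=solve(g,[.3,0,1.9,q4,.8,q6])
          a,b=fk(qq);tz=b.as_matrix()[:,2]
          res.append((ss.cost,hd,el,sy,q.round(2),qq.round(2),np.degrees(np.arccos(b.apply(at)[2])).round(),tz.round(2),b.apply(at).round(2),a.round(3),(a-P[3]*tz).round(2)))
res.sort(key=lambda r:r[0]);seen=set()
for r in res:
    if r[1:4] in seen: continue
    seen.add(r[1:4]);print(*[np.round(x,3) if not isinstance(x,np.ndarray) else x.tolist() for x in r])
E
python3 plan.py
```

```text
0.002 20 35 1 [-0.28, -0.55, 2.49, 1.01, 0.6, 0.26] [-0.1, 0.13, 2.12, 1.52, 1.44, 1.96] 130.0 [0.17, 0.98, -0.12] [0.28, -0.71, -0.64] [0.514, 0.333, 0.132] [0.46, 0.01, 0.17]
0.002 40 35 1 [-0.48, -0.36, 2.37, 1.1, 1.01, -0.18] [-0.1, 0.17, 2.07, 1.48, 1.5, 1.96] 130.0 [0.1, 0.99, -0.12] [0.33, -0.69, -0.64] [0.512, 0.332, 0.132] [0.48, 0.01, 0.17]
0.002 20 42 1 [-0.22, -0.51, 2.4, 0.74, 0.64, 0.53] [-0.09, 0.22, 2.02, 1.46, 1.53, 2.26] 130.0 [0.06, 0.99, -0.12] [0.12, -0.76, -0.64] [0.519, 0.334, 0.132] [0.5, 0.01, 0.17]
0.002 20 42 -1 [-0.2, -0.51, 2.39, 0.68, 0.63, -2.54] [-0.09, 0.22, 2.02, 1.46, 1.53, -0.88] 130.0 [0.06, 0.99, -0.12] [0.12, -0.76, -0.64] [0.519, 0.334, 0.132] [0.5, 0.01, 0.17]
0.002 60 35 1 [-0.53, -0.12, 2.19, 1.02, 1.3, -0.42] [-0.1, 0.22, 2.02, 1.43, 1.56, 1.96] 130.0 [0.03, 0.99, -0.12] [0.38, -0.66, -0.64] [0.51, 0.331, 0.132] [0.5, 0.01, 0.17]
0.002 40 42 1 [-0.41, -0.35, 2.3, 0.93, 0.98, 0.01] [-0.09, 0.22, 2.02, 1.46, 1.53, 2.26] 130.0 [0.06, 0.99, -0.12] [0.12, -0.76, -0.64] [0.519, 0.334, 0.132] [0.5, 0.01, 0.17]
0.003 60 42 1 [-0.47, -0.15, 2.14, 0.
[... 1211 characters left out ...]
0 50 1 [-0.32, -0.33, 2.22, 0.72, 0.98, 0.22] [-0.09, 0.25, 2.03, 1.53, 1.56, 2.43] 128.0 [0.08, 1.0, -0.04] [-0.06, -0.79, -0.61] [0.525, 0.336, 0.135] [0.5, 0.01, 0.15]
0.029 60 50 1 [-0.39, -0.16, 2.09, 0.75, 1.22, -0.14] [-0.09, 0.25, 2.03, 1.53, 1.56, 2.43] 128.0 [0.08, 1.0, -0.04] [-0.06, -0.79, -0.61] [0.525, 0.336, 0.135] [0.5, 0.01, 0.15]
0.03 0 50 1 [0.06, -0.46, 2.3, -0.07, 0.6, 1.68] [-0.09, 0.25, 2.03, 1.53, 1.56, 2.43] 128.0 [0.08, 1.0, -0.04] [-0.06, -0.79, -0.61] [0.525, 0.336, 0.135] [0.5, 0.01, 0.15]
0.03 0 50 -1 [0.06, -0.46, 2.3, -0.07, 0.6, -1.47] [-0.09, 0.25, 2.03, 1.53, 1.56, -0.71] 128.0 [0.08, 1.0, -0.04] [-0.06, -0.79, -0.61] [0.525, 0.336, 0.135] [0.5, 0.01, 0.15]
```

```bash
cat >> kin.py <<'E'
def tool(hd,el,roll=0):
    e,h=np.radians(el),np.radians(hd);z=np.array([np.cos(e)*np.cos(h),np.cos(e)*np.sin(h),-np.sin(e)]);y=np.array([np.sin(h),-np.cos(h),0])
    return Ro.from_matrix(np.c_[np.cross(y,z),y,z])*Ro.from_euler('z',roll,degrees=True)
def relR(p,R,p0,R0):
    return R0.inv().apply(p-p0).round(4),(R0.inv()*R).as_rotvec(degrees=True).round(1)
E
cat > p2.py <<'E'
from kin import *
from bench import robot
o=robot.get_obs();q0=np.array(o['joint_positions']);p0,R0=np.array(o['tool_pos']),Ro.from_euler('xyz',o['ee_rot'])
gp=np.array([.504,.075,.062])
for hd,el,bk in((30,38,.11),(20,38,.11),(30,42,.10),(40,38,.11)):
    R=tool(hd,el);z=R.as_matrix()[:,2]
    q=q0;print(hd,el)
    for p in (gp+(.008-bk)*z,gp+(.008-bk/2)*z,gp+.008*z,gp+.008*z+[0,0,.12]):
        q,s=ikpose(p,R,q);print('  ',s.cost.round(5),q.round(2),p.round(3))
    print('  rel',relR(gp+(.008-bk)*z,R,p0,R0))
E
python3 p2.py
```

```text
30 38
   0.0 [-0.67 -0.72  2.4   0.9   1.2   0.15] [0.434 0.035 0.125]
   0.0 [-0.5  -0.6   2.42  0.93  1.    0.14] [0.472 0.056 0.091]
   0.0 [-0.37 -0.46  2.41  1.01  0.82  0.09] [0.509 0.078 0.057]
   0.0 [-0.37 -0.55  2.21  0.83  0.99  0.38] [0.509 0.078 0.177]
  rel (array([-0.0872,  0.0588,  0.0538]), array([ 19.5,   3.5, -17.7]))
20 38
   0.00716 [-0.53 -0.73  2.38  0.79  1.08  0.41] [0.428 0.048 0.125]
   0.0 [-0.36 -0.71  2.47  0.8   0.8   0.45] [0.469 0.062 0.091]
   0.0 [-0.25 -0.54  2.45  0.89  0.61  0.37] [0.51  0.077 0.057]
   0.0 [-0.25 -0.61  2.25  0.66  0.81  0.68] [0.51  0.077 0.177]
  rel (array([-0.0908,  0.0457,  0.0501]), array([ 11.8,   3.6, -11.3]))
30 42
   0.0 [-0.56 -0.67  2.35  0.81  1.14  0.26] [0.445 0.041 0.124]
   0.0 [-0.44 -0.57  2.36  0.83  0.97  0.25] [0.477 0.059 0.09 ]
   0.0 [-0.33 -0.44  2.36  0.88  0.82  0.22] [0.509 0.078 0.057]
   0.0 [-0.33 -0.52  2.16  0.73  1.01  0.47] [0.509 0.078 0.177]
  rel (array([-0.081 ,  0.0535,  0.0627]), array([ 18.9,  -0.4, -18.4]))
40 38
   0.0 [-0.73 -0.55  2.32  0.93  1.34 -0.07] [0.442 0.023 0.125]
   0.0 [-0.58 -0.46  2.34  0.97  1.16 -0.07] [0.476 0.051 0.091]
   0.0 [-0.45 -0.36  2.34  1.03  0.99 -0.1 ] [0.509 0.079 0.057]
   0.0 [-0.45 -0.45  2.16  0.9   1.16  0.16] [0.509 0.079 0.177]
  rel (array([-0.0821,  0.0707,  0.059 ]), array([ 27.2,   3.3, -24.1]))
```

Call:
{"api": "servo_tool", "payload": {"commands": [-0.02, 0.02, 0.01, 6, 0, -6, 0.094, -0.035, 0.04, 0.02, 12, 0, -12, 0.094, -0.044, 0.053, 0.03, 19, 0, -18, 0.094, -0.044, 0.053, 0.03, 19, 0, -18, 0.094, -0.08, 0.053, 0.062, 19, 0, -18, 0.094, -0.08, 0.053, 0.062, 19, 0, -18, 0.094, -0.08, 0.053, 0.062, 19, 0, -18, 0.094]}}

```text
time: 10.9
tool_pos: [0.4479, 0.0413, 0.131]
ee_rot: [-3.138, -0.855, 0.516]
wrist_force: [0.4, 0.6, 0.4]
width: 0.0944
finger_force: 0.0
```

Run:
```python
from kin import *
from bench import robot,snapshot
o=robot.get_obs();s=snapshot('wrist')
p0,R0=np.array(o['tool_pos']),Ro.from_euler('xyz',o['ee_rot'])
print(o['time'],p0,R0.as_matrix()[:,2],o['joint_positions'].round(2) if hasattr(o['joint_positions'],'round') else o['joint_positions'])
R=tool(30,42);gp=np.array([.504,.075,.062])
print(relR(gp+.008*R.as_matrix()[:,2],R,p0,R0))
T=np.eye(4);T[:3,:3]=R0.as_matrix();T[:3,3]=p0;E=T@s['hand_eye']
im=s['img'].copy();a=np.linspace(0,2*np.pi,40)
for z,r in((.099,.034),(.004,.03)):
    for u in w2px(s,np.c_[.504+r*np.cos(a),.075+r*np.sin(a),0*a+z],E): cv2.circle(im,tuple(int(round(v)) for v in u),1,(255,0,255),-1)
cv2.imwrite('pics/w3.png',im)
```

```text
10.9 [0.44788588 0.04131909 0.1309619 ] [ 0.65462647  0.37571616 -0.65597375] [-0.6  -0.57  2.3   0.85  1.13  0.19]
(array([-0.0093, -0.0013,  0.1026]), array([ 0.1, -1. , -0.3]))
```

View pics/w3.png

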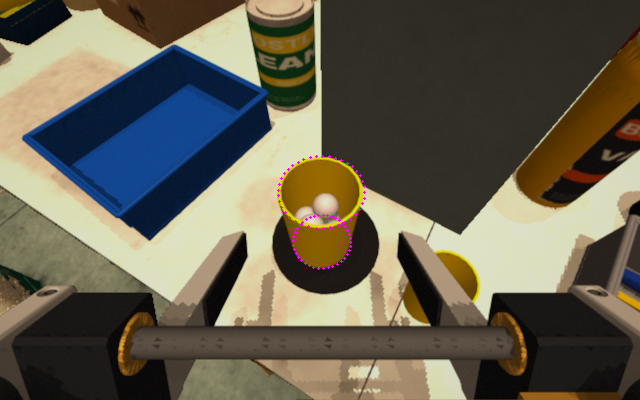

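The projected outline of the chosen cup sits exactly on the cup with knobs, rim centre (321,192). The small cup at (440,285) is outside the finger path. Advancing and closing.

Call:
{"api": "servo_tool", "payload": {"commands": [-0.009, 0, 0.04, 0, -1, 0, 0.094, -0.009, -0.001, 0.08, 0, -1, 0, 0.094, -0.009, -0.001, 0.103, 0, -1, 0, 0.094, -0.009, -0.001, 0.103, 0, -1, 0, 0.094, -0.009, -0.001, 0.103, 0, -1, 0, 0.05, -0.009, -0.001, 0.103, 0, -1, 0, 0.05, -0.009, -0.001, 0.103, 0, -1, 0, 0.05, -0.009, -0.001, 0.103, 0, -1, 0, 0.05, -0.009, -0.001, 0.103, 0, -1, 0, 0.05, -0.009, -0.001, 0.103, 0, -1, 0, 0.05]}}

```text
time: 12.2
tool_pos: [0.5097, 0.0785, 0.0562]
ee_rot: [-3.138, -0.839, 0.516]
wrist_force: [-4.3, 0.8, 6.2]
width: 0.0651
finger_force: 29.9
```

Call:
{"api": "servo_tool", "payload": {"commands": [0.02, 0, -0.018, 0, 0, 0, 0.05, 0.05, 0, -0.045, 0, 0, 0, 0.05, 0.09, 0, -0.08, 0, 0, 0, 0.05, 0.104, 0, -0.094, 0, 0, 0, 0.05, 0.104, 0, -0.094, 0, 0, 0, 0.05]}}

```text
time: 12.82
tool_pos: [0.5093, 0.0776, 0.1961]
ee_rot: [-3.141, -0.838, 0.519]
wrist_force: [-0.5, 0.4, -2.8]
width: 0.0651
finger_force: 30.0
```

```bash
cat > p3.py <<'E'
from kin import *
from bench import robot
o=robot.get_obs();q0=np.array(o['joint_positions']);p0,R0=np.array(o['tool_pos']),Ro.from_euler('xyz',o['ee_rot'])
print(o['time'],p0,q0.round(2),o['width'],o['finger_force'],o['wrist_force'])
at=Ro.from_euler('xyz',[-3.138,-.839,.516]).inv().apply([0,0,1])
def tilt(R):return np.degrees(np.arccos(R.apply(at)[2])).round()
def mouth(p,R):return p-.008*R.as_matrix()[:,2]+.0375*R.apply(at)
# keep tool heading 75, roll until poured; first carry upright-ish
for hd,el in((75,8),(85,8),(85,12),(60,8),(75,15)):
  for sgn in(1,):
    out=[];q=q0
    for roll in (0,60,90,120,150,165):
        R=tool(hd,el,roll);ax=R.apply(at)
        # mouth centre target over tray
        zt=.11 if roll>=60 else .19
        p=np.array([.5227,.30,zt])-.0375*ax+.008*R.as_matrix()[:,2]
        q,s=ikpose(p,R,q);out.append((roll,tilt(R),s.cost.round(4),q.round(2).tolist(),p.round(3).tolist(),ax.round(2).tolist()))
    print(hd,el,sgn);[print('  ',*x) for x in out]
E
python3 p3.py
```

```text
12.825 [0.509312   0.07761881 0.1960605 ] [-0.36 -0.47  2.1   0.73  1.03  0.47] 0.06506633017812724 30.007473066507373 [-0.51560337  0.36403741 -2.82401496]
75 8 1
   0 34.0 0.0 [-0.09, 0.05, 2.13, 1.55, 1.35, -0.59] [0.53, 0.328, 0.158] [-0.15, -0.54, 0.83]
   60 62.0 0.0 [-0.08, 0.12, 2.22, 1.6, 1.34, 0.29] [0.507, 0.336, 0.092] [0.46, -0.76, 0.46]
   90 85.0 0.0 [-0.07, 0.08, 2.22, 1.59, 1.34, 0.85] [0.504, 0.339, 0.105] [0.55, -0.83, 0.1]
   120 106.0 0.0 [-0.07, 0.07, 2.2, 1.59, 1.34, 1.41] [0.508, 0.34, 0.119] [0.44, -0.86, -0.27]
   150 123.0 0.0 [-0.07, 0.07, 2.17, 1.58, 1.34, 1.96] [0.518, 0.338, 0.129] [0.17, -0.82, -0.54]
   165 128.0 0.0 [-0.07, 0.08, 2.16, 1.58, 1.34, 2.23] [0.525, 0.337, 0.132] [-0.01, -0.79, -0.62]
85 8 1
   0 34.0 0.0 [-0.1, 0.16, 2.0, 1.45, 1.51, -0.59] [0.525, 0.329, 0.158] [-0.05, -0.56, 0.83]
   60 62.0 0.0 [-0.1, 0.22, 2.1, 1.46, 1.48, 0.3] [0.501, 0.333, 0.092] [0.59, -0.66, 0.46]
   90 85.0 0.0 [-0.1, 0.19, 2.1, 1.46, 1.49, 0.86] [0.498, 0.335, 0.105] [0.68, -0.72, 0.1]
   120 106.0 0.0 [-0.09, 0.17, 2.09, 1.46, 1.49, 1.41] [0.502, 0.337, 0.119
[... 1269 characters left out ...]
 -0.84, -0.54]
   165 128.0 0.0 [-0.01, -0.07, 2.31, 1.79, 1.08, 2.2] [0.535, 0.335, 0.132] [-0.21, -0.76, -0.62]
75 15 1
   0 27.0 0.0 [-0.09, -0.0, 2.09, 1.42, 1.29, -0.48] [0.529, 0.324, 0.154] [-0.12, -0.44, 0.89]
   60 58.0 0.0 [-0.07, 0.05, 2.2, 1.48, 1.26, 0.41] [0.507, 0.334, 0.088] [0.48, -0.7, 0.53]
   90 80.0 0.0 [-0.06, 0.02, 2.19, 1.48, 1.25, 0.97] [0.504, 0.338, 0.101] [0.55, -0.82, 0.18]
   120 101.0 0.0 [-0.05, 0.01, 2.17, 1.47, 1.25, 1.52] [0.509, 0.341, 0.115] [0.43, -0.88, -0.18]
   150 117.0 0.0 [-0.05, 0.02, 2.14, 1.46, 1.25, 2.07] [0.519, 0.341, 0.125] [0.15, -0.88, -0.45]
   165 121.0 0.0 [-0.05, 0.03, 2.12, 1.46, 1.25, 2.34] [0.526, 0.339, 0.127] [-0.03, -0.85, -0.52]
```

```bash
cat > p4.py <<'E'
from kin import *
import sys
from bench import robot
o=robot.get_obs();q=np.array(o['joint_positions']);p0,R0=np.array(o['tool_pos']),Ro.from_euler('xyz',o['ee_rot'])
print(o['time'],p0,q.round(2),o['width'])
at=Ro.from_euler('xyz',[-3.138,-.839,.516]).inv().apply([0,0,1])
W=[(75,30,0,.20),(75,25,60,.17),(75,25,90,.15),(75,20,120,.148),(75,10,150,.148),(75,0,165,.148)]
for i in range(int(sys.argv[1]),6):
    hd,el,ro,z=W[i];R=tool(hd,el,ro);ax=R.apply(at)
    p=np.array([.5227,.30,0])-.0375*ax+.008*R.as_matrix()[:,2];p[2]=z
    q,s=ikpose(p,R,q)
    print(i,s.cost.round(5),q.round(2),p.round(3),'tilt',np.degrees(np.arccos(ax[2])).round(),'rel',*relR(p,R,p0,R0))
E
python3 p4.py 0
```

```text
12.825 [0.509312   0.07761881 0.1960605 ] [-0.36 -0.47  2.1   0.73  1.03  0.47] 0.06506633017812724
0 0.0 [-0.04 -0.1   1.92  1.09  1.26 -0.11] [0.527 0.314 0.2  ] tilt 12.0 rel [ 0.0914 -0.1968  0.0958] [ 36.7  11.4 -26.7]
1 0.0 [-0.03 -0.12  2.05  1.22  1.22  0.8 ] [0.506 0.329 0.17 ] tilt 52.0 rel [ 0.0621 -0.2204  0.108 ] [41.1 -5.  32.3]
2 0.0 [-0.02 -0.1   2.08  1.24  1.19  1.28] [0.503 0.336 0.15 ] tilt 73.0 rel [ 0.0482 -0.2273  0.1225] [ 39.8 -16.   61. ]
3 0.0 [-0.03 -0.07  2.11  1.35  1.22  1.7 ] [0.509 0.341 0.148] tilt 97.0 rel [ 0.0512 -0.2289  0.1289] [ 41.7 -26.   90.2]
4 0.0 [-0.07  0.02  2.15  1.53  1.31  2.04] [0.519 0.339 0.148] tilt 121.0 rel [ 0.0565 -0.2224  0.1347] [ 48.7 -39.  118.3]
5 0.0 [-0.09  0.13  2.18  1.69  1.44  2.14] [0.524 0.334 0.148] tilt 136.0 rel [ 0.0579 -0.215   0.1363] [ 58.5 -48.8 130.5]
```

Call:
{"api": "servo_tool", "payload": {"commands": [0.02, -0.04, 0.019, 7, 2, -5, 0.05, 0.037, -0.08, 0.038, 14, 4, -10, 0.05, 0.055, -0.12, 0.057, 21, 6, -15, 0.05, 0.073, -0.16, 0.076, 29, 9, -21, 0.05, 0.091, -0.197, 0.096, 37, 11, -27, 0.05, 0.091, -0.197, 0.096, 37, 11, -27, 0.05]}}

```text
time: 13.58
tool_pos: [0.5255, 0.3158, 0.1928]
ee_rot: [-3.116, -1.039, 1.298]
wrist_force: [0.5, -0.4, -2.6]
width: 0.065
finger_force: 30.0
```

```bash
python3 p4.py 1
```

```text
13.575 [0.52548137 0.31576762 0.19275436] [-0.05  0.    1.85  1.09  1.27 -0.14] 0.06502136606082812
1 0.0 [-0.03 -0.12  2.05  1.22  1.22  0.8 ] [0.506 0.329 0.17 ] tilt 52.0 rel [-0.0156 -0.0223  0.0189] [ 2.1  5.4 59.6]
2 0.0 [-0.02 -0.1   2.08  1.24  1.19  1.28] [0.503 0.336 0.15 ] tilt 73.0 rel [-0.0299 -0.0258  0.0341] [ 3.6  5.  89.5]
3 0.0 [-0.03 -0.07  2.11  1.35  1.22  1.7 ] [0.509 0.341 0.148] tilt 97.0 rel [-0.0286 -0.022   0.0402] [ 10.4   7.2 119.2]
4 0.0 [-0.07  0.02  2.15  1.53  1.31  2.04] [0.519 0.339 0.148] tilt 121.0 rel [-0.0281 -0.0118  0.0408] [ 26.4   8.2 147.4]
5 0.0 [-0.09  0.13  2.18  1.69  1.44  2.14] [0.524 0.334 0.148] tilt 136.0 rel [-0.0299 -0.0051  0.0375] [ 43.2   6.9 159.1]
```

Call:
{"api": "servo_tool", "payload": {"commands": [-0.003, -0.004, 0.003, 0, 1, 10, 0.05, -0.006, -0.008, 0.006, 1, 2, 20, 0.05, -0.009, -0.012, 0.01, 1, 3, 30, 0.05, -0.012, -0.016, 0.013, 1, 4, 40, 0.05, -0.015, -0.02, 0.016, 2, 5, 50, 0.05, -0.016, -0.022, 0.019, 2, 5, 60, 0.05, -0.02, -0.024, 0.024, 3, 5, 70, 0.05, -0.025, -0.025, 0.029, 3, 5, 80, 0.05, -0.03, -0.026, 0.034, 4, 5, 90, 0.05, -0.03, -0.026, 0.034, 4, 5, 90, 0.05]}}

```text
time: 14.82
tool_pos: [0.503, 0.3344, 0.1537]
ee_rot: [-2.001, 0.001, -0.264]
wrist_force: [-0.1, -0.5, -2.6]
width: 0.0654
finger_force: 29.9
```

```bash
python3 p4.py 3; python3 -c "
from bench import snapshot;import cv2
s=snapshot('scene');cv2.imwrite('pics/s2.png',cv2.resize(s['img'][180:380,180:420],None,fx=2.5,fy=2.5))"
```

```text
14.825 [0.50296535 0.33440381 0.15374259] [-0.05  0.03  1.99  1.25  1.21  1.23] 0.06541700399584868
3 0.0 [-0.03 -0.07  2.11  1.35  1.22  1.7 ] [0.509 0.341 0.148] tilt 97.0 rel [0.0037 0.002  0.0094] [ 4.5 -1.3 29.9]
4 0.0 [-0.07  0.02  2.15  1.53  1.31  2.04] [0.519 0.339 0.148] tilt 121.0 rel [0.0139 0.0016 0.0103] [13.2 -7.8 59.6]
5 0.0 [-0.09  0.13  2.18  1.69  1.44  2.14] [0.524 0.334 0.148] tilt 136.0 rel [0.0207 0.0031 0.0069] [ 20.9 -16.2  73.7]
```

View pics/s2.png

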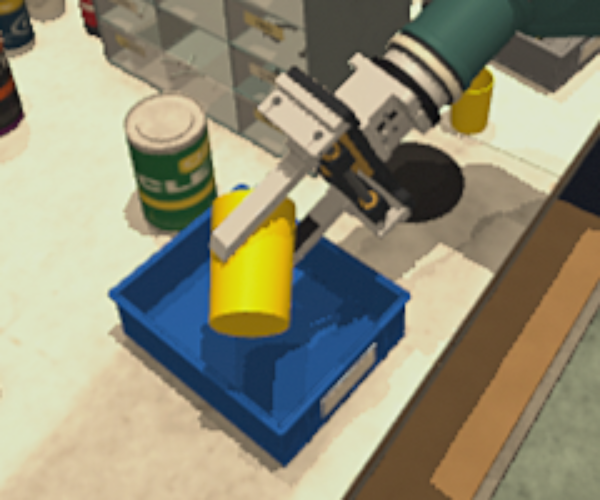

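The cup at crop (252,265) is lying over the blue tray with the knobs still in it. Clearances from wall and tin look good. Continuing the pour slowly.

Call:
{"api": "servo_tool", "payload": {"commands": [0.001, 0, 0.002, 1, 0, 6, 0.05, 0.001, 0.001, 0.004, 2, 0, 12, 0.05, 0.002, 0.001, 0.006, 3, -1, 18, 0.05, 0.003, 0.002, 0.008, 4, -1, 24, 0.05, 0.004, 0.002, 0.009, 5, -1, 30, 0.05, 0.006, 0.002, 0.01, 7, -3, 36, 0.05, 0.008, 0.002, 0.01, 9, -4, 42, 0.05, 0.01, 0.002, 0.01, 10, -5, 48, 0.05, 0.012, 0.002, 0.01, 12, -7, 54, 0.05, 0.014, 0.002, 0.01, 13, -8, 60, 0.05]}}

```text
time: 16.12
tool_pos: [0.5206, 0.3389, 0.1499]
ee_rot: [-1.913, 1.029, -0.556]
wrist_force: [0.0, -1.0, -3.1]
width: 0.0651
finger_force: 29.9
```

```bash
python3 p4.py 5;python3 -c "
from bench import robot;o=robot.get_obs();print(o['wrist_force'])"
```

```text
16.125 [0.52055679 0.33885129 0.14987798] [-0.09  0.21  2.01  1.53  1.34  1.99] 0.06509709873632268
5 0.0 [-0.09  0.13  2.18  1.69  1.44  2.14] [0.524 0.334 0.148] tilt 136.0 rel [ 0.0046 -0.0029 -0.0035] [ 3.9 -9.2 14.5]
[ 0.04365362 -0.96408406 -3.12419946]
```

Call:
{"api": "servo_tool", "payload": {"commands": [0.002, -0.001, -0.002, 2, -4, 7, 0.05, 0.005, -0.003, -0.003, 4, -9, 14, 0.05, 0.005, -0.003, -0.003, 4, -9, 14, 0.05, 0.005, -0.003, -0.003, 4, -9, 14, 0.05, 0.005, -0.003, -0.003, 4, -9, 14, 0.05]}}

```text
time: 16.75
tool_pos: [0.5245, 0.3348, 0.1493]
ee_rot: [-1.579, 1.295, -0.27]
wrist_force: [-0.3, -0.4, -1.3]
width: 0.065
finger_force: 29.9
```

```bash
python3 -c "
from bench import snapshot,robot,spotter;import cv2
o=robot.get_obs();print(o['wrist_force'],o['tool_pos'],o['joint_positions'])
s=snapshot('top');t=snapshot('scene')
print([(d['box'],d['conf']) for d in spotter.trace('knob_0',s)]);print([(d['box'],d['conf']) for d in spotter.trace('knob_0',t)])
a=cv2.resize(t['img'][200:370,200:360],None,fx=2.4,fy=2.4);b=cv2.resize(s['img'][180:295,150:290],None,fx=408/115,fy=408/115)
h=min(a.shape[0],b.shape[0]);c=cv2.hconcat([a[:h,:384],b[:h]]);cv2.imwrite('pics/p.png',c[:,:800])"
```

```text
[-0.27341074 -0.36727681 -1.25863156] [0.52451644 0.33482868 0.1492987 ] [-0.11450379  0.34448294  2.01360946  1.67381419  1.46552214  2.07289043]
[([201.3, 234.3, 11.5, 2.7], 0.51)]
[([305.8, 302.9, 10.8, 8.1], 0.56)]
```

View pics/p.png

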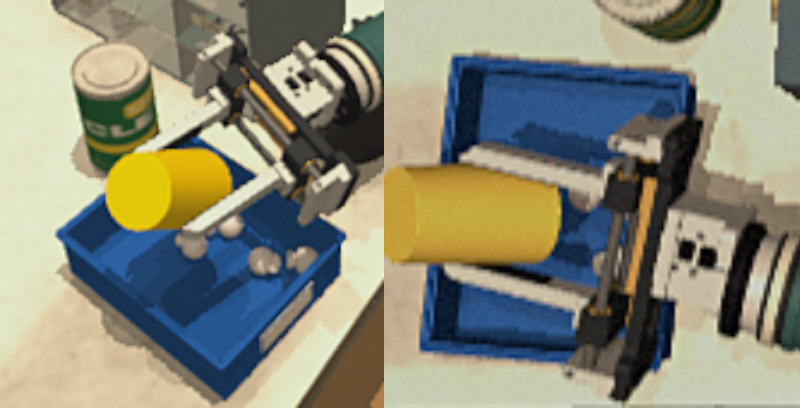

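At least four or five silvery knobs lie in the blue tray, at left crop (195,243), (230,228), (265,260) and (300,260). The wrist load dropped by about 1.4 N, which is what six knobs weigh. Turning the cup back upright.

```bash
cat > p5.py <<'E'
from kin import *
import sys
from bench import robot
o=robot.get_obs();q=np.array(o['joint_positions']);p0,R0=np.array(o['tool_pos']),Ro.from_euler('xyz',o['ee_rot'])
print(o['time'],p0,q.round(2),o['width'],o['wrist_force'])
Rg=Ro.from_euler('xyz',[-3.138,-.839,.516])
W=[([.52,.33,.18],tool(75,10,135)),([.515,.33,.20],tool(75,20,90)),([.52,.32,.20],tool(75,25,45)),([.525,.31,.20],tool(70,30,0)),([.511,.0765,.17],Rg),([.511,.0765,.058],Rg)]
for i in range(int(sys.argv[1]),len(W)):
    p,R=np.array(W[i][0]),W[i][1];q,s=ikpose(p,R,q)
    print(i,s.cost.round(5),q.round(2),'rel',*relR(p,R,p0,R0))
E
python3 p5.py 0
```

```text
16.95 [0.5241884  0.33490583 0.1487049 ] [-0.11  0.35  2.01  1.67  1.47  2.07] 0.0653583221055505 [-8.91229576e-01  7.78823275e-05 -8.29501109e-01]
0 0.0 [-0.09 -0.02  2.12  1.5   1.33  1.85] rel [-0.0309 -0.0058 -0.0059] [ -5.    8.6 -29.2]
1 0.0 [-0.05 -0.11  2.03  1.3   1.27  1.29] rel [-0.0514 -0.0066 -0.0072] [-17.   12.9 -73.5]
2 0.0 [-0.05 -0.11  1.98  1.2   1.26  0.59] rel [-0.0494 -0.0137 -0.0156] [ -28.9    7.6 -117.1]
3 0.0 [-0.03 -0.16  1.97  1.1   1.18 -0.06] rel [-0.0474 -0.0208 -0.024 ] [ -43.1    1.1 -157.8]
4 0.0 [-0.34 -0.51  2.17  0.73  0.99  0.46] rel [-0.0053 -0.0576 -0.2531] [ -58.3   48.3 -129.9]
5 0.0 [-0.34 -0.44  2.36  0.88  0.82  0.22] rel [ 0.1025 -0.0273 -0.2528] [ -58.3   48.3 -129.9]
```

Call:
{"api": "servo_tool", "payload": {"commands": [-0.01, -0.002, -0.002, -2, 3, -10, 0.05, -0.02, -0.004, -0.004, -3, 6, -20, 0.05, -0.031, -0.006, -0.006, -5, 8, -29, 0.05, -0.04, -0.006, -0.006, -8, 10, -40, 0.05, -0.045, -0.006, -0.007, -11, 11, -50, 0.05, -0.049, -0.006, -0.007, -14, 12, -60, 0.05, -0.051, -0.007, -0.007, -17, 13, -73, 0.05, -0.051, -0.009, -0.009, -20, 12, -83, 0.05, -0.05, -0.011, -0.012, -23, 10, -95, 0.05, -0.05, -0.013, -0.015, -26, 9, -106, 0.05]}}

```text
time: 18.2
tool_pos: [0.5189, 0.3207, 0.1995]
ee_rot: [-2.027, -0.455, -0.034]
wrist_force: [-0.7, 0.2, -0.7]
width: 0.0649
finger_force: 30.0
```

```bash
python3 p5.py 3
```

```text
18.2 [0.51888709 0.32065017 0.19953943] [-0.09  0.01  1.91  1.23  1.29  0.8 ] 0.06490208641678247 [-0.68832379  0.16843604 -0.73909116]
3 0.0 [-0.03 -0.16  1.97  1.1   1.18 -0.06] rel [ 0.006   0.0068 -0.0083] [ -8.3  -3.2 -58.7]
4 0.0 [-0.34 -0.51  2.17  0.73  0.99  0.46] rel [-0.0125  0.1316 -0.2076] [-42.8   4.8 -33.5]
5 0.0 [-0.34 -0.44  2.36  0.88  0.82  0.22] rel [-0.0617  0.2219 -0.1633] [-42.8   4.8 -33.5]
```

Call:
{"api": "servo_tool", "payload": {"commands": [0.001, 0.001, -0.001, -1, -1, -10, 0.05, 0.002, 0.002, -0.003, -3, -1, -20, 0.05, 0.003, 0.004, -0.004, -4, -2, -30, 0.05, 0.004, 0.005, -0.006, -6, -2, -40, 0.05, 0.005, 0.006, -0.007, -7, -3, -50, 0.05, 0.006, 0.007, -0.008, -8, -3, -58, 0.05, 0.002, 0.03, -0.05, -17, -1, -52, 0.05, -0.003, 0.06, -0.1, -26, 1, -45, 0.05, -0.008, 0.1, -0.15, -35, 3, -39, 0.05, -0.012, 0.132, -0.208, -43, 5, -33, 0.05]}}

```text
time: 19.45
tool_pos: [0.5098, 0.0804, 0.1688]
ee_rot: [-3.126, -0.831, 0.491]
wrist_force: [0.5, -0.6, -0.9]
width: 0.0654
finger_force: 30.0
```

```bash
python3 p5.py 4
python3 - <<'E'
from h import *
from bench import snapshot,spotter
s=snapshot('top');print([(np.round(d['box']),d['conf']) for d in spotter.trace('knob_0',s)])
cv2.imwrite('pics/t3.png',cv2.resize(s['img'][185:290,150:345],None,fx=4,fy=4,interpolation=2))
E
```

```text
19.45 [0.50977307 0.08044841 0.16880717] [-0.34 -0.45  2.14  0.74  0.97  0.46] 0.06539479002105568 [ 0.51035775 -0.5619578  -0.90610685]
4 0.0 [-0.34 -0.51  2.17  0.73  0.99  0.46] rel [ 0.0004  0.004  -0.0014] [ 0.4  0.4 -1. ]
5 0.0 [-0.34 -0.44  2.36  0.88  0.82  0.22] rel [-0.0824  0.0052  0.074 ] [ 0.4  0.4 -1. ]
[(array([216., 231.,  15.,  13.]), 0.51), (array([198., 218.,   7.,  12.]), 0.49), (array([223., 212.,   8.,   7.]), 0.48), (array([207., 253.,  14.,  11.]), 0.39)]
```

View pics/t3.png

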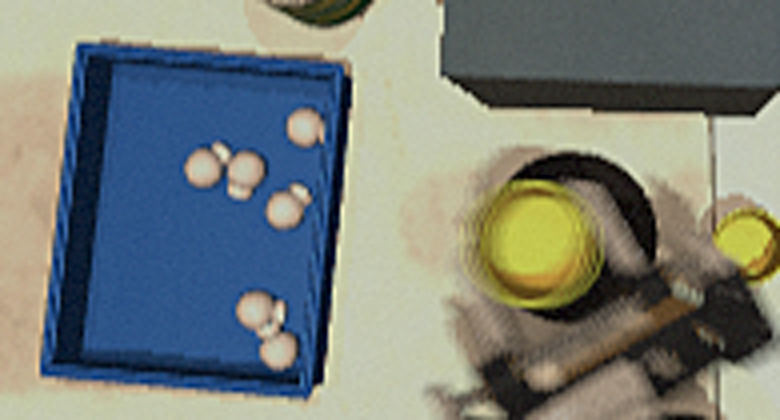

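All six knobs are in the blue tray (balls at crop (204,168), (245,170), (304,127), (285,210), (260,312) and (278,350)), and the cup at (540,243) is empty. Lowering it onto the mat.

Call:
{"api": "servo_tool", "payload": {"commands": [-0.03, 0.004, 0.025, 0, 0, -1, 0.05, -0.055, 0.005, 0.048, 0, 0, -1, 0.05, -0.072, 0.005, 0.064, 0, 0, -1, 0.05, -0.078, 0.005, 0.07, 0, 0, -1, 0.05, -0.081, 0.005, 0.072, 0, 0, -1, 0.05, -0.081, 0.005, 0.072, 0, 0, -1, 0.05, -0.081, 0.005, 0.072, 0, 0, -1, 0.05]}}

```text
time: 20.42
tool_pos: [0.5131, 0.0774, 0.0629]
ee_rot: [3.135, -0.835, 0.523]
wrist_force: [-0.2, 0.2, -1.2]
width: 0.0651
finger_force: 30.0
```

```bash
python3 p5.py 5
```

```text
20.425 [0.51307351 0.07741879 0.06290055] [-0.35 -0.28  2.27  0.93  0.78  0.14] 0.06512402163736009 [-0.21062468  0.20529654 -1.17309715]
5 0.0 [-0.34 -0.44  2.36  0.88  0.82  0.22] rel [-0.0051 -0.0003  0.0016] [0.3 0.2 0.3]
```

Call:
{"api": "servo_tool", "payload": {"commands": [-0.003, 0, 0.001, 0, 0, 0, 0.05, -0.005, 0, 0.002, 0, 0, 0, 0.05, -0.005, 0, 0.002, 0, 0, 0, 0.05, -0.005, 0, 0.002, 0, 0, 0, 0.05]}}

```text
time: 20.92
tool_pos: [0.5107, 0.0766, 0.0565]
ee_rot: [3.137, -0.834, 0.521]
wrist_force: [0.3, 0.5, -2.1]
width: 0.0653
finger_force: 30.0
```

Call:
{"api": "servo_tool", "payload": {"commands": [-0.001, 0, 0.001, 0, 0, 0, 0.05, -0.001, 0, 0.001, 0, 0, 0, 0.05, -0.001, 0, 0.001, 0, 0, 0, 0.05]}}

```text
time: 21.3
tool_pos: [0.5113, 0.0768, 0.0559]
ee_rot: [3.137, -0.835, 0.522]
wrist_force: [-0.6, 1.2, 2.8]
width: 0.0648
finger_force: 29.9
```

Call:
{"api": "servo_tool", "payload": {"commands": [0, 0, 0, 0, 0, 0, 0.094, 0, 0, 0, 0, 0, 0, 0.094, 0, 0, 0, 0, 0, 0, 0.094, 0, 0, 0, 0, 0, 0, 0.094, 0, 0, 0, 0, 0, 0, 0.094, 0, 0, -0.03, 0, 0, 0, 0.094, 0, 0, -0.07, 0, 0, 0, 0.094, 0, 0, -0.11, 0, 0, 0, 0.094, 0.06, 0, -0.12, 0, 0, 0, 0.094, 0.08, 0, -0.12, 0, 0, 0, 0.094]}}

```text
time: 22.55
tool_pos: [0.482, 0.058, 0.1998]
ee_rot: [3.129, -0.839, 0.524]
wrist_force: [0.1, -0.4, -0.2]
width: 0.0938
finger_force: 0.0
```

Run:
```python
from h import *
from bench import snapshot,robot
o=robot.get_obs();print(o['time'],o['tool_pos'],o['wrist_force'],o['width'])
s=snapshot('scene');cv2.imwrite('pics/end.png',cv2.resize(s['img'][110:370,200:460],None,fx=2.3,fy=2.3))
t=snapshot('top');a=cv2.resize(t['img'][140:290,150:460],None,fx=2.5,fy=2.5);cv2.imwrite('pics/end.png',cv2.vconcat([a[:360],cv2.resize(s['img'][190:280,200:460],(775,230))]))
```

```text
22.55 [0.48204056 0.05803422 0.1998058 ] [ 0.09151104 -0.43085009 -0.18985109] 0.09378339257606534
```

View pics/end.png

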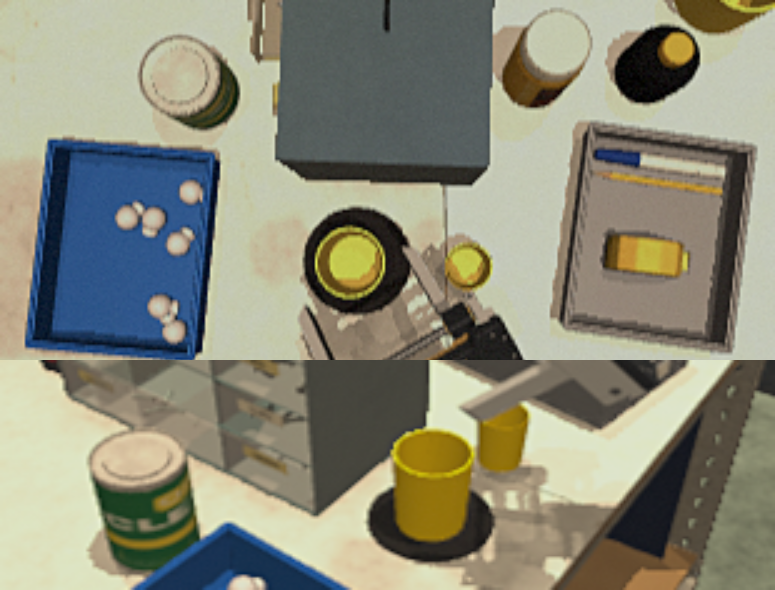

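The final views show everything in place:
- The cup stands upright and empty on the mat, at (350,262).
- All six knobs are in the blue tray.
- The tape measure is in the grey tray, at (645,255).
- The tin, can and bottle are standing, and the gripper is clear.

```bash
python3 -c "
from bench import close_job;print(close_job())"
```

```text
the job is handed in; nothing more can be done
None
```

The job is done and handed in at about 23 s: the tape measure is in the grey tray, all six knobs are in the blue tray, the empty cup stands upright on its mat, and the tin, can and bottle were not touched.

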